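# Feed the flat bar through the shear's guard and hold it on the stop

## Robot

A 6-joint arm with a two-finger parallel gripper is mounted at the origin on the work surface. World frame = base frame: x ahead of the robot, y to its left, z up, the work surface at z = 0. Lengths are in m, angles in rad, forces in N, time in s.
With the tool pointing down it reaches from about 0.275 to 0.75 m from the base axis. Payload 10.2 kg.
Tool frame: the origin (TCP) lies at the very end of the fingers, on their centre line; the grasp point (between the pads) lies 19 mm behind it; x points along the fingers, z is the direction in which the jaws open and shut, and the axes are right-handed (so a half turn about x gives the same grasp; the last joint's range is limited). The gripper opens to 85 mm and grips with 20 to 120 N. Pads are 22 mm wide; open, the fingers measure 114 mm over their backs; the gripper's body (76 mm by 85 mm) begins 54 mm behind the grasp point. The pads swing forward as they close: fully open they stand 13 mm farther back than shut.
Start: joints at [-1.499, 0.313, 1.498, -0, 1.331, -0.223], TCP at [0.153, -0.502, 0.231] pointing down, gripper open.
Joint ranges: [-2.94, 2.94], [-0.97, 2.17], [0.19, 2.56], [-1.23, 4.37], [0.02, 3.11], [-2.88, 2.88]. Speed limits (rad/s): [2.39, 2.39, 3.01, 3.14, 3.14, 3.14].

## Interface

Orientations are given as a unit quaternion [x, y, z, w].
In Python, from cell import r gives the robot as it stands.
- The arm moves only by the tool jog_arm, never from a script. Its arguments are lists of equal length, an entry for each row: "travel": the shift along the tool's x, y, z scaled (see below), a list of three; "twist": the turn about the tool's x scaled (see below); "hand": the gripper's target within -1 to 1 (fully open at 1, half-way at 0, shut at -1). In form: {"travel": [[x, y, z], ...], "twist": [twist, ...], "hand": [hand, ...]}. A call has 1 to 12 rows; each row is the pose to reach, as a shift and turn from the pose measured when the call began, along the tool's axes at that moment; what a row does not reach only later rows make up. The controller multiplies each number of a shift by 400 mm and each number of a turn by 0.5 rad. A row lasts 1/12 s, in which the tool goes at most 41.7 mm and 7.16 degrees, less where a joint would pass 70% of its speed; a pose out of reach is approached as far as the arm can. A call with a number of a shift or a turn outside -1 to 1 is refused whole. A call with a gripper value outside its range is refused whole. The fingers move at their own pace and stop on an object; "squeeze" is the grip in N (left out, the last holds). Time passes only in rows, so rows that repeat a pose let the fingers close. It gives the time, the measured TCP pose, the force and the opening at its end, in the units of the state.
- r.get_state(): the state, without advancing time (a new reading comes with each control period).
- r.snapshot(name): name is "side" or "top"; returns a dict with "image" (420x560x3 uint8, red, green, blue), "fov_y" (degrees; the focal length in pixels is half the picture's height over the tangent of half this angle, whatever the lens; pixels are square), "cx", "cy" (the principal point, pixels), "distortion" ([k1, k2, p1, p2, k3] as OpenCV has them; the pictures are not rectified), "world_from_camera" (4x4, takes a point from camera to world coordinates). Camera axes: x right, y up, looking along -z (the intrinsics and any distortion apply to the point x, -y, -z); pixel columns grow to the right and rows downward; lengths in m; the calibration is good to about 2 mm. A picture is of the moment at which its call begins. There is no depth.
- r.close_job(): hands the job in, once; it reports no verdict.
Trained networks look in the newest picture that a camera, given by its name, has taken for a name from the list of things; names that differ only in an ending like _2 or _b are one class to them, and where a whole thing is asked for, a point or a joint stands for the part that bears it (a point fixed in the world has none). Each returns a list of dicts, best first, with "conf" (0 to 1); they miss things now and then, are a little off and sometimes report something else, mostly with a low value. They report only what shows in the picture. A call takes as long as a camera call.
- r.silhouettes(query, camera): "pixels" (420x560 bool, what is visible of it) and "bbox" ([left, top, right, bottom] in pixels, round what is visible of it).
The state is a dict: "time": time; "qpos": joint angles; "qd": joint speeds; "joint_efforts": joint torques, N m; "position": TCP position; "orientation": TCP orientation; "wrist_force": force on the tool from outside, world axes, zero at the start; "moment": the same for the moment, N m; "width": finger opening in m.
Only numpy, scipy, OpenCV 4.12 (cv2) and the standard library are available. Lean on these libraries where they do the work, as an engineer would, in place of code of your own. Each camera call takes 0.05 s, during which the arm holds its last target. There are 200 camera calls.

## Task

Take the broader of the two flat bars off the wooden bearers and feed it, flat and lengthwise, through the feed window in the guard of the lever shear until its end gently meets the length stop behind the blades, ready for the cut. Finish while still gripping the bar, holding it level and square in the window with its end up at the stop: do not let go. Leave the narrower bar and everything else on the bench where it is.

Things in the scene. Friction and masses are not known exactly. Their poses are not given: they have to be found in the camera images.
- strip_mid (a point): Centre of the broader flat bar: aluminium, 260 long x 30 wide x 6 thick (mm), about 0.13 kg, both ends alike, lying loose and flat across the two bearers (centre 48 mm above the bench). Origin at mid-length, mid-width, half-way through the thickness; x along its length, y across, z through its thickness. The bearers are about 85 mm to either side; under the middle is 33 mm of free space.
- spare_mid (a point): Centre of the narrower flat bar, 260 x 20 x 6 mm, the same aluminium, lying beside the broader one about 90 mm away on the same bearers; the two may have changed places. Axes as for the broader bar. Leave it alone.
- bearers: Fixed stock rest: 200 x 190 x 12 mm plywood board with two wooden bearers across it, 22 wide, tops 45 mm above the bench, 85 mm to either side of the middle; 8 mm dowels stand 12 mm above their tops at middle and ends, beside the bars. Origin under the board's middle, on the bench; x along the bars, y along the bearers.
- window (a point): Feed window of the shear: a level slot 32 wide x 8 high (mm) through the grey 4 mm guard plate, 2 mm more than the bar each way. Origin in its middle in the guard's front face, 120 mm above the bench; x level, the way the bar is fed, y along the slot's width, z up. Bare aluminium lips on all four sides flare out at 45 degrees to 7 mm in front of the guard, where the mouth is about 46 x 22 mm.
- shear: Lever shear, fixed bench machine, green-grey, with a long lever rising at its far end (+y end). Origin on the bench under the window, axes as the window's. Guard plate: 96 mm to either side, 28 mm below to 85 mm above the window's middle. Behind it the lower blade's top is 1.5 mm below the window's lower edge, the raised upper blade over 15 mm above its upper edge.
- stop_face (a point): Length stop: a rigid fixed steel plate 50 mm wide behind the blades, set 38 to 58 mm behind the guard's front face, facing the window. Origin in the middle of its face at the height of the window's middle; axes as for the window.
- hammer: Hammer with a wooden handle, 280 mm long, lying on the left, towards the black drawer chest. Leave alone.
- mallet: Mallet with a 54 mm thick, 90 mm wide head and a wooden handle, lying to the right on the robot's side of the shear. Leave alone.
- bowl: Small open copper bowl, 110 mm across, 42 mm high, mouth up, between the robot and the middle of the bench. Leave alone.
- doming: Steel doming block, a 56 mm cube with round hollows, beyond the middle of the bench. Leave alone.
- oilcan: Grey oil can with a thin spout, 68 mm across, 135 mm high, to the right behind the shear. Leave alone.
- square: Engineer's square lying flat, stock 100 mm, blade 150 mm, at the left near the robot. Leave alone.
- stake: Mushroom-headed steel forming stake, 60 mm across the head, 135 mm long, lying on the far side beyond the bearers. Leave alone.

How it is judged:
By the outcome, as a careful person would: the job done as asked, in the order asked, and still so for the second after the job is handed in, while the arm keeps its last pose, push and grip.
It also fails if it takes over 42 s, if anything falls off the work surface, if the arm or the gripper's body presses on something with over 40 N, if the wrist force passes 120 N, or if a joint passes its speed limit or range.

## Working session

There is one attempt and no reset: what is moved stays moved. The work goes in short steps, Python scripts to look and compute and a tool call to move; the robot and the scene stay as the last step left them, time stands still between calls to the robot, and variables do not carry over. Pictures are saved under pics/ and viewed, about 8 in all and at most 12, crops included, and the job is handed in when it is done.

Besides the shell and the picture viewer there is one more tool, called after "Request:" as a command line: name --pt "numbers of a row" for each row, then --argument value for the rest. jog_arm: Moves the arm, as the interface text tells. Shifts and turns lie within -1 to 1; 1 stands for 400 mm of shift or 0.5 rad of turn. Its arguments: {"type":"object","properties":{"travel":{"type":"array","items":{"type":"array","items":{"type":"number","minimum":-1,"maximum":1}}},"twist":{"type":"array","items":{"type":"number","minimum":-1,"maximum":1}},"hand":{"type":"array","items":{"type":"number"}},"squeeze":{"type":"number"}},"required":["travel","twist","hand"]}

```bash
mkdir -p pics; ls; python3 - <<'E'
from cell import r
import cv2,numpy as np
s=r.get_state();print(s)
for n in("top","side"):
    d=r.snapshot(n);cv2.imwrite(f"pics/{n}0.png",d["image"][:,:,::-1])
    print(n,d["fov_y"],d["cx"],d["cy"],d["distortion"],np.round(d["world_from_camera"],4).tolist())
    for q in("strip_mid","spare_mid","shear","bearers","window","stop_face"):
        try:
            for o in r.silhouettes(q,n)[:2]:print(q,o["conf"],o["bbox"],o["pixels"].sum())
        except Exception as e: print(q,e)
E
```

```text
pics
{'time': 0.0, 'qpos': array([-1.49940696e+00,  3.13460310e-01,  1.49843747e+00, -7.69788064e-06,
        1.33097539e+00, -2.23394518e-01]), 'qd': array([-1.76992348e-05, -8.20528351e-04,  6.10941510e-04, -1.53857520e-03,
       -3.31284607e-04,  9.20741810e-04]), 'joint_efforts': array([-1.72126442e-03, -4.12269366e+01, -2.59746355e+01, -3.34949391e-04,
        4.10913635e-03, -6.25017563e-06]), 'position': array([ 0.15250073, -0.5021005 ,  0.23072965]), 'orientation': array([ 0.42149049,  0.56830533, -0.42080691,  0.56771152]), 'wrist_force': array([-0.44488243,  1.35379125, -0.26772693]), 'moment': array([ 0.01496625, -0.03305223, -0.01654389]), 'width': 0.08531467958137688}
top 57.12198092717842 283.6295676452641 209.87546849427574 [0.00047447 0.         0.         0.         0.        ] [[-0.0181, 0.9811, -0.1928, 0.2748], [-0.9998, -0.0199, -0.0073, -0.0023], [-0.011, 0.1927, 0.9812, 1.3872], [0.0, 0.0, 0.0, 1.0]]
strip_mid 0.97 [181.9, 212.8, 256.7, 228.0] 565
spare_mid 0.82 [188.0, 189.2, 256.8, 200.2] 355
shear 0.59 [329.5, 14.5, 489.2, 253.2] 5250
shear 0.31 [193.7, 181.6, 252.2, 240.4] 2230
bearers 0.6 [194.8, 180.3, 255.8, 236.1] 2127
window 0.66 [328.9, 16.7, 489.0, 252.9] 5470
stop_face 0.53 [361.5, 195.5, 380.4, 224.6] 190
side 47.51417782929093 282.7362588097298 204.2492123160754 [-0.07387497  0.          0.          0.          0.        ] [[0.2281, 0.5336, -0.8144, -0.7603], [-0.9733, 0.1458, -0.1771, -0.2918], [0.0242, 0.8331, 0.5527, 0.98], [0.0, 0.0, 0.0, 1.0]]
strip_mid 0.75 [179.4, 202.0, 227.4, 221.7] 336
spare_mid 0.53 [188.6, 192.4, 234.5, 202.3] 214
spare_mid 0.21 [144.1, 225.9, 182.2, 264.7] 423
shear 0.95 [319.8, 0.0, 433.6, 272.5] 5644
bearers 0.96 [182.2, 188.9, 231.6, 236.0] 1175
window 0.92 [319.4, 2.3, 437.8, 269.7] 5953
window 0.48 [119.5, 195.7, 164.8, 244.8] 554
stop_face 0.56 [354.1, 208.1, 379.2, 233.3] 277
```

```bash
python3 - <<'E'
import cv2
a=cv2.imread("pics/top0.png");b=cv2.imread("pics/side0.png")
cv2.imwrite("pics/t1.png",cv2.resize(a[150:290,150:430-10],None,fx=2.9,fy=2.9,interpolation=2))
cv2.imwrite("pics/s1.png",cv2.resize(b[150:300,150:420],None,fx=2.9,fy=2.9,interpolation=2))
E
```

```text
(no output)
```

View pics/top0.png

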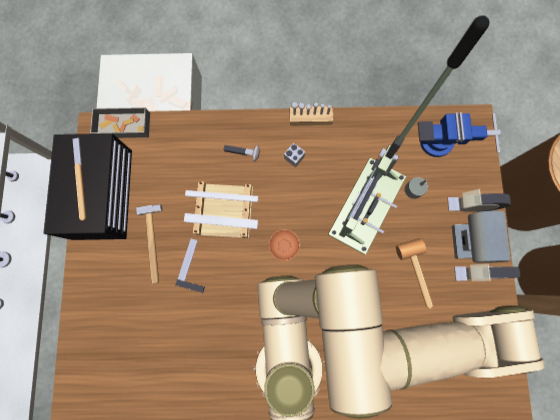

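View pics/t1.png

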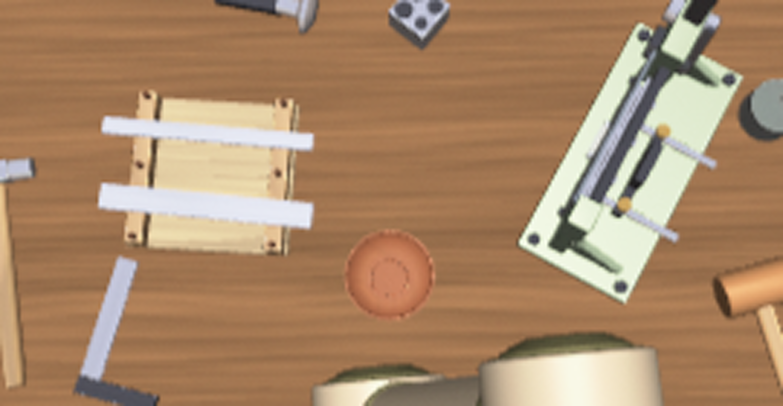

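View pics/s1.png

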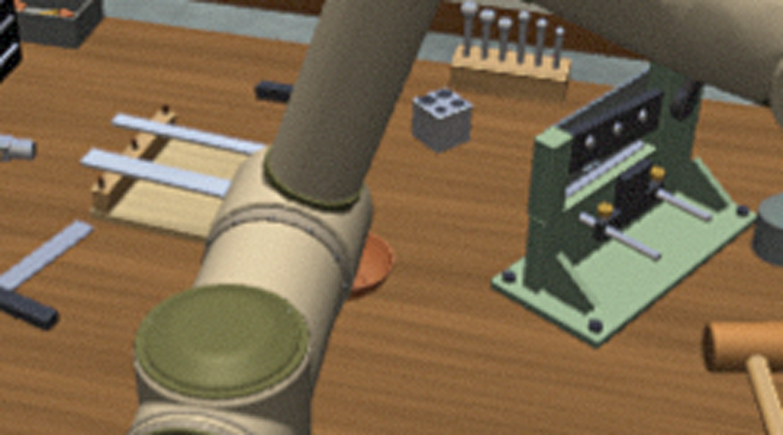

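```bash
cat > h.py <<'E'
import numpy as np,cv2
def cam(d):
    f=210/np.tan(np.radians(d["fov_y"])/2)
    K=np.array([[f,0,d["cx"]],[0,f,d["cy"]],[0,0,1]])
    T=np.linalg.inv(np.array(d["world_from_camera"])); T=np.diag([1,-1,-1,1.])@T
    return K,np.array(d["distortion"]),T
def proj(d,P):
    K,D,T=cam(d); return cv2.projectPoints(np.float64(P).reshape(-1,1,3),cv2.Rodrigues(T[:3,:3])[0],T[:3,3],K,D)[0].reshape(-1,2)
def back(d,px,z):
    K,D,T=cam(d); n=cv2.undistortPoints(np.float64(px).reshape(-1,1,2),K,D).reshape(-1,2)
    r=np.c_[n,np.ones(len(n))]@T[:3,:3]; c=-T[:3,:3].T@T[:3,3]
    return c+r*((z-c[2])/r[:,2])[:,None]
def rect(d,x0,x1,y0,y1,z,res):  # up=+x, right=-y
    xs=np.arange(x1,x0,-res);ys=np.arange(y1,y0,-res)
    X,Y=np.meshgrid(xs,ys,indexing="ij"); p=proj(d,np.stack([X,Y,0*X+z],-1)).reshape(*X.shape,2).astype(np.float32)
    return cv2.remap(d["image"],p[...,0],p[...,1],cv2.INTER_CUBIC)[:,:,::-1]
E
python3 - <<'E'
from cell import r
from h import *
import pickle
from scipy.spatial.transform import Rotation as R
d=r.snapshot("top");pickle.dump(d,open("top.pkl","wb"))
print(R.from_quat(r.get_state()["orientation"]).as_matrix().round(4))
for q in("strip_mid","spare_mid"):
    m=r.silhouettes(q,"top")[0]["pixels"]
    g=d["image"].min(2)*cv2.dilate(m.astype(np.uint8),np.ones((5,5)))
    v,u=np.nonzero(g>150); P=back(d,np.c_[u,v],.051)[:,:2]
    rr=cv2.minAreaRect(P.astype(np.float32)); 
    c=P.mean(0);ev,V=np.linalg.eigh(np.cov(P.T));print(q,len(P),rr,c,np.degrees(np.arctan2(V[1,1],V[0,1])),np.sqrt(12*ev))
m=r.silhouettes("shear","top")[0]["pixels"];v,u=np.nonzero(m);print(back(d,np.c_[u,v],.1).mean(0))
P=back(d,[[329,236],[365,253],[405,175],[373,155]],.01);print(P)
E
```

```text
[[-0.      0.9569  0.2906]
 [-0.      0.2906 -0.9569]
 [-1.     -0.      0.    ]]
strip_mid 885 ((0.5052394866943359, 0.23058846592903137), (0.2601870894432068, 0.052378688007593155), 83.48487854003906) [0.50392722 0.22767221] 83.45415162250083 [0.04520303 0.24029713]
spare_mid 655 ((0.5937630534172058, 0.22996728122234344), (0.2594507932662964, 0.04147696495056152), 83.971435546875) [0.59381081 0.22547856] 83.93202839302725 [0.03534022 0.23763341]
[ 0.68459565 -0.36883315  0.1       ]
[[ 0.44673638 -0.15303081  0.01      ]
 [ 0.3835547  -0.27823885  0.01      ]
 [ 0.66755491 -0.44234344  0.01      ]
 [ 0.74743869 -0.32942811  0.01      ]]
```

```bash
python3 - <<'E'
from h import *
import pickle
d=pickle.load(open("top.pkl","rb"))
a=rect(d,.40,.80,-.45,-.05,.205,.0005/1.0)
a=cv2.resize(a,(600,600))
cv2.imwrite("pics/r205.png",a)
E
```

```text
(no output)
```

View pics/r205.png

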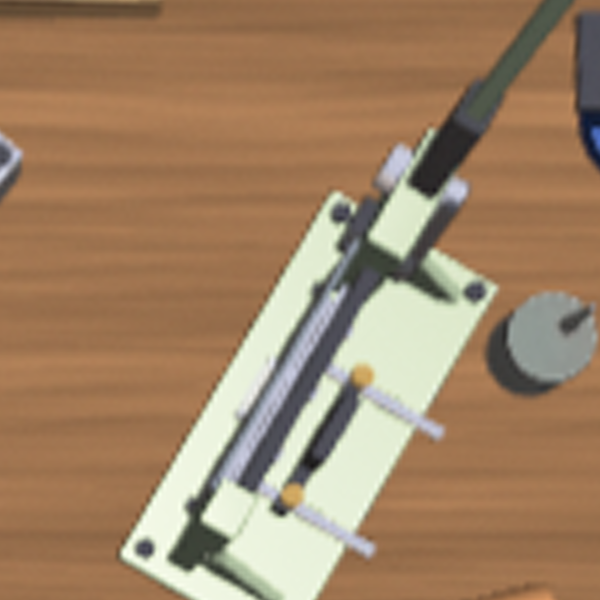

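```bash
python3 - <<'E'
from h import *
import pickle
d=pickle.load(open("top.pkl","rb"))
a=rect(d,.48,.60,-.28,-.16,.131,.0002)
cv2.imwrite("pics/r131.png",a)
E
```

```text
(no output)
```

View pics/r131.png

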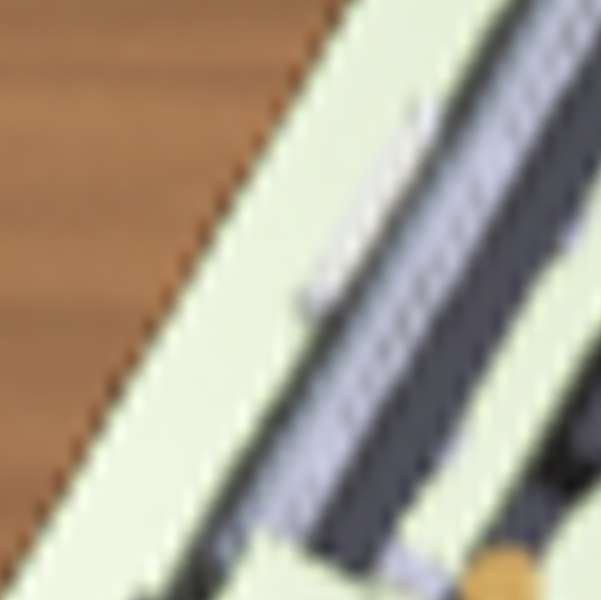

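```bash
cat > go.py <<'E'
import sys,numpy as np
from cell import r
from scipy.spatial.transform import Rotation as R
# usage: go.py x y z yaw_deg(of tool z)
s=r.get_state();M=R.from_quat(s["orientation"]).as_matrix()
yaw=np.degrees(np.arctan2(M[1,2],M[0,2]))
print("t %.2f pos %s yaw %.2f F %s M %s w %.4f tilt %s"%(s["time"],s["position"].round(4),yaw,s["wrist_force"].round(1),s["moment"].round(2),s["width"],M[:,0].round(4)))
if len(sys.argv)>1:
    x,y,z,a=map(float,sys.argv[1:5])
    print("travel",(M.T@(np.array([x,y,z])-s["position"])/.4).round(4),"twist",round(-np.radians(a-yaw)/.5,4))
E
python3 go.py .35 -.13 .235 -44.5
python3 - <<'E'
from h import *
import pickle
d=pickle.load(open("top.pkl","rb"))
a=rect(d,.40,.78,-.45,-.10,.01,.0005).astype(int)
g=(a[:,:,1]-a[:,:,2]>0)&(a.min(2)>150)
# leftmost plate edge per row
P=[]
for i in range(100,700):
    j=np.nonzero(g[i])[0]
    if len(j)>20 and g[i,j[0]:j[0]+15].all():P.append((.78-i*.0005,-.10-j[0]*.0005))
P=np.array(P)
P=P[(P[:,0]>.46)&(P[:,0]<.71)]
vx,vy,x,y=cv2.fitLine(P.astype(np.float32),cv2.DIST_HUBER,0,.01,.01).ravel()
print(len(P),np.degrees(np.arctan2(vy,vx)),x,y, np.std((P-[x,y])@[-vy,vx]))
# bar edges: rectify along bar frame, column profile
for nm,c in(("strip",(.505,.2305)),):
    for ang in(82.5,83.5,84.5):
        t=np.radians(ang);u=np.array([np.cos(t),np.sin(t)]);n=np.array([-u[1],u[0]])
        L=np.linspace(-.12,.12,100);W=np.arange(-.03,.03,.001)
        p=np.array([[*(np.array(c)+l*u+w*n),.051] for w in W for l in L])
        q=proj(d,p).astype(np.float32).reshape(len(W),-1,2);im=cv2.remap(d["image"],q[...,0],q[...,1],1).min(2)
        print(ang,im.mean(1).round(0).astype(int).tolist())
L=np.arange(-.16,.16,.002);p=np.array([[*(np.array(c)+l*u),.051] for l in L]);q=proj(d,p).astype(np.float32).reshape(1,-1,2)
im=cv2.remap(d["image"],q[...,0],q[...,1],1).min(2)[0];print([(round(l,3),int(i)) for l,i in zip(L,im) if abs(l)>.115])
E
```

```text
t 0.90 pos [ 0.1525 -0.5024  0.2313] yaw -73.11 F [-1.1  0.1 -0.1] M [0.02 0.02 0.  ] w 0.0852 tilt [ 0. -0. -1.]
travel [-0.0092  0.7429 -0.7473] twist -0.9987
499 -30.369127 0.585 -0.22657916 0.00031880252849860146
82.5 [141, 141, 141, 141, 141, 141, 141, 142, 142, 143, 145, 149, 155, 165, 177, 191, 204, 214, 221, 224, 225, 226, 226, 227, 227, 227, 228, 228, 228, 229, 229, 229, 229, 229, 229, 229, 228, 228, 228, 228, 227, 226, 224, 220, 215, 207, 195, 182, 170, 159, 151, 146, 143, 142, 141, 141, 141, 141, 141, 141]
83.5 [141, 141, 141, 141, 141, 141, 141, 141, 142, 143, 144, 146, 152, 162, 176, 192, 207, 218, 223, 226, 226, 226, 227, 227, 227, 227, 228, 228, 228, 229, 229, 229, 229, 229, 229, 229, 228, 228, 228, 228, 228, 227, 225, 222, 216, 209, 197, 182, 168, 156, 148, 143, 142, 142, 142, 141, 141, 141, 141, 141]
84.5 [141, 141, 142, 142, 142, 142, 141, 142, 142, 143, 146, 151, 158, 167, 179, 191, 204, 213, 220, 223, 225, 226, 226, 227, 227, 228, 228, 228, 229, 229, 229, 229, 229, 229, 229, 229, 228, 228, 228, 228, 227, 225, 223, 218, 213, 204, 194, 181, 169, 159, 152, 147, 144, 
[... 492 characters left out ...]
126), 228), (np.float64(-0.124), 231), (np.float64(-0.122), 231), (np.float64(-0.12), 231), (np.float64(-0.118), 231), (np.float64(-0.116), 231), (np.float64(0.116), 229), (np.float64(0.118), 229), (np.float64(0.12), 229), (np.float64(0.122), 229), (np.float64(0.124), 228), (np.float64(0.126), 227), (np.float64(0.128), 217), (np.float64(0.13), 192), (np.float64(0.132), 116), (np.float64(0.134), 79), (np.float64(0.136), 79), (np.float64(0.138), 79), (np.float64(0.14), 79), (np.float64(0.142), 79), (np.float64(0.144), 78), (np.float64(0.146), 80), (np.float64(0.148), 81), (np.float64(0.15), 80), (np.float64(0.152), 80), (np.float64(0.154), 80), (np.float64(0.156), 80), (np.float64(0.158), 80)]
```

Request:
jog_arm --pt "-0.01 0.743 -0.747" --pt "-0.01 0.743 -0.747" --pt "-0.01 0.743 -0.747" --pt "-0.01 0.743 -0.747" --pt "-0.01 0.743 -0.747" --pt "-0.01 0.743 -0.747" --pt "-0.01 0.743 -0.747" --pt "-0.01 0.743 -0.747" --pt "-0.01 0.743 -0.747" --pt "-0.01 0.743 -0.747" --pt "-0.01 0.743 -0.747" --pt "-0.01 0.743 -0.747" --twist '[-1,-1,-1,-1,-1,-1,-1,-1,-1,-1,-1,-1]' --hand '[0.3,0.3,0.3,0.3,0.3,0.3,0.3,0.3,0.3,0.3,0.3,0.3]' --squeeze 70

```text
time: 1.9
position: [0.3507, -0.1283, 0.2355]
orientation: [0.266, 0.655, -0.266, 0.655]
wrist_force: [0.3, -0.1, -0.4]
width: 0.0553
```

```bash
python3 go.py .5044 .2306 .16 -6.5
```

```text
t 1.90 pos [ 0.3507 -0.1283  0.2355] yaw -44.18 F [ 0.3 -0.1 -0.4] M [-0.   -0.04  0.  ] w 0.0553 tilt [ 4.e-04 -3.e-04 -1.e+00]
travel [ 0.1886  0.9111 -0.35  ] twist -1.3154
```

Request:
jog_arm --pt "0.1 0.911 -0.35" --pt "0.1 0.911 -0.35" --pt "0.1 0.911 -0.35" --pt "0.1 0.911 -0.35" --pt "0.1 0.911 -0.35" --pt "0.19 0.911 -0.35" --pt "0.19 0.911 -0.35" --pt "0.19 0.911 -0.35" --pt "0.19 0.911 -0.35" --pt "0.19 0.911 -0.35" --pt "0.19 0.911 -0.35" --pt "0.19 0.911 -0.35" --twist '[-1,-1,-1,-1,-1,-1,-1,-1,-1,-1,-1,-1]' --hand '[0.2,0.2,0.2,0.2,0.2,0.2,0.2,0.2,0.2,0.2,0.2,0.2]'

```text
time: 2.9
position: [0.5049, 0.2297, 0.1585]
orientation: [0.095, 0.701, -0.096, 0.7]
wrist_force: [-0.7, -0.7, 0.6]
width: 0.0511
```

```bash
python3 go.py .5044 .2306 .060 -6.5;python3 - <<'E'
from cell import r
import cv2
from h import *
d=r.snapshot("top");m=proj(d,[[.5044,.2306,.051]])[0];print(m)
a=d["image"][160:260,150:290,::-1];b=r.snapshot("side")["image"][150:260,130:284,::-1]
cv2.imwrite("pics/g1.png",np.vstack([cv2.resize(a,(420,300),interpolation=2),cv2.resize(b,(420,300),interpolation=2)]))
E
```

```text
t 2.90 pos [0.5049 0.2297 0.1585] yaw -15.54 F [-0.7 -0.7  0.6] M [ 0.02 -0.01  0.  ] w 0.0511 tilt [-0.001 -0.001 -1.   ]
travel [ 0.2463  0.0022 -0.0015] twist -0.3154
[220.4205141  220.34899834]
```

View pics/g1.png

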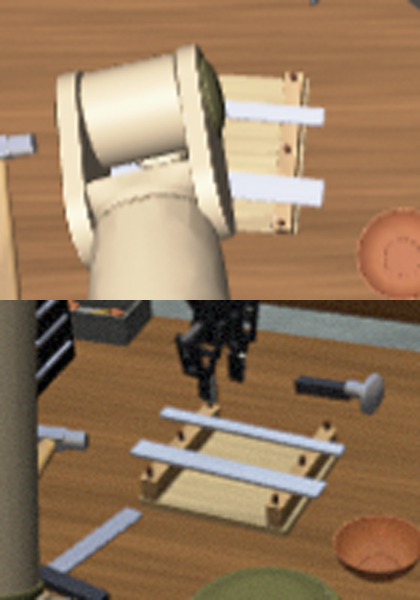

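Request:
jog_arm --pt "0.05 0.002 -0.0015" --pt "0.1 0.002 -0.0015" --pt "0.15 0.002 -0.0015" --pt "0.2 0.002 -0.0015" --pt "0.25 0.002 -0.0015" --pt "0.29 0.002 -0.0015" --pt "0.31 0.002 -0.0015" --pt "0.324 0.002 -0.0015" --pt "0.324 0.002 -0.0015" --pt "0.324 0.002 -0.0015" --twist '[-0.315,-0.315,-0.315,-0.315,-0.315,-0.315,-0.315,-0.315,-0.315,-0.315]' --hand '[0.2,0.2,0.2,0.2,0.2,0.2,0.2,0.2,0.2,0.2]'

```text
time: 3.83
position: [0.505, 0.2293, 0.0309]
orientation: [0.041, 0.705, -0.041, 0.707]
wrist_force: [0.6, 0.5, -0.2]
width: 0.051
```

```bash
python3 go.py .5044 .2306 .029 -6.5
```

```text
t 3.83 pos [0.505  0.2293 0.0309] yaw -6.65 F [ 0.6  0.5 -0.2] M [-0.    0.02 -0.05] w 0.0510 tilt [ 1.8e-03 -4.0e-04 -1.0e+00]
travel [ 0.0048  0.0029 -0.002 ] twist -0.0052
```

Request:
jog_arm --pt "0.005 0.002 -0.0015" --pt "0.005 0.002 -0.0015" --pt "0.005 0.002 -0.0015" --pt "0.005 0.002 -0.0015" --pt "0.005 0.002 -0.0015" --pt "0.005 0.002 -0.0015" --pt "0.005 0.002 -0.0015" --pt "0.005 0.002 -0.0015" --twist '[-0.005,-0.005,-0.005,-0.005,-0.005,-0.005,-0.005,-0.005]' --hand '[0.2,-0.2,-0.5,-0.5,-0.7,-0.7,-0.7,-0.7]' --squeeze 70

```text
time: 4.5
position: [0.5048, 0.2303, 0.0297]
orientation: [0.04, 0.705, -0.04, 0.707]
wrist_force: [-2.1, -0.5, 6.2]
width: 0.0284
```

```bash
python3 go.py .5044 .2306 .17 -6.5
```

```text
t 4.50 pos [0.5048 0.2303 0.0297] yaw -6.49 F [-2.1 -0.5  6.2] M [-0.04  0.35  0.04] w 0.0284 tilt [ 2.7e-03 -3.0e-04 -1.0e+00]
travel [-3.507e-01  7.000e-04 -1.000e-04] twist 0.0004
```

Request:
jog_arm --pt "-0.02 0 0" --pt "-0.05 0 0" --pt "-0.09 0 0" --pt "-0.13 0 0" --pt "-0.17 0 0" --pt "-0.21 0 0" --pt "-0.24 0 0" --pt "-0.26 0 0" --pt "-0.27 0 0" --pt "-0.27 0 0" --twist '[0,0,0,0,0,0,0,0,0,0]' --hand '[-0.7,-0.7,-0.7,-0.7,-0.7,-0.7,-0.7,-0.7,-0.7,-0.7]'

```text
time: 5.33
position: [0.5047, 0.2304, 0.1384]
orientation: [0.04, 0.705, -0.04, 0.707]
wrist_force: [-0.0, 0.7, -1.7]
width: 0.0285
```

```bash
python3 go.py .6448 -.0898 .1017 -30.37
```

```text
t 5.33 pos [0.5047 0.2304 0.1384] yaw -6.49 F [-0.   0.7 -1.7] M [0.04 0.   0.02] w 0.0285 tilt [ 0.0037  0.     -1.    ]
travel [ 0.0931 -0.7559  0.4382] twist 0.8336
```

Request:
jog_arm --pt "0 -0.03 0.018" --pt "0 -0.09 0.053" --pt "0 -0.17 0.1" --pt "0 -0.25 0.146" --pt "0.0 -0.33 0.192" --pt "0 -0.41 0.238" --pt "0.02 -0.49 0.284" --pt "0.04 -0.57 0.33" --pt "0.06 -0.64 0.371" --pt "0.08 -0.7 0.406" --pt "0.09 -0.74 0.43" --pt "0.093 -0.756 0.438" --twist '[0.03,0.1,0.19,0.28,0.36,0.45,0.54,0.63,0.71,0.77,0.82,0.834]' --hand '[-0.7,-0.7,-0.7,-0.7,-0.7,-0.7,-0.7,-0.7,-0.7,-0.7,-0.7,-0.7]'

```text
time: 6.33
position: [0.6445, -0.0923, 0.0994]
orientation: [0.187, 0.682, -0.186, 0.682]
wrist_force: [-0.1, -0.1, -1.9]
width: 0.0284
```

```bash
python3 go.py .6448 -.0898 .1017 -30.37; python3 - <<'E'
from cell import r
from h import *
import pickle
s=r.get_state();d=r.snapshot("top");e=r.snapshot("side");pickle.dump((d,e),open("ap.pkl","wb"))
a=rect(d,.48,.72,-.28,-.04,.131,.0005)
cv2.imwrite("pics/ap.png",np.hstack([a,e["image"][130:130+240*1,240:440,::-1].copy().repeat(2,0).repeat(2,1)[:480,:400]]) if 0 else np.hstack([cv2.resize(a,(400,400)),cv2.resize(e["image"][150:290,260:400,::-1],(400,400),interpolation=2)]))
E
```

```text
t 6.33 pos [ 0.6445 -0.0923  0.0994] yaw -30.59 F [-0.1 -0.1 -1.9] M [ 0.01 -0.06 -0.08] w 0.0284 tilt [ 1.e-03  5.e-04 -1.e+00]
travel [-0.0056  0.0058 -0.0026] twist -0.0075
```

View pics/ap.png

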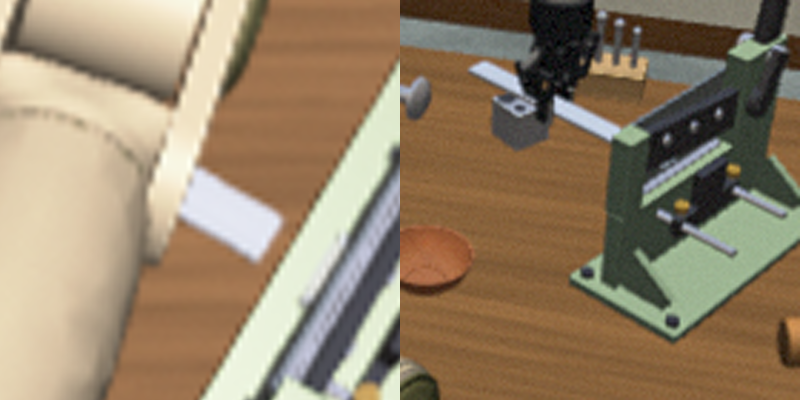

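```bash
cat > meas.py <<'E'
from h import *
W=np.array([.5578,-.2382]);t=np.radians(-120.37);f=np.array([np.cos(t),np.sin(t)]);n=np.array([-f[1],f[0]])
def prof(d,S,V,z,ch=2):
    p=np.array([[*(W+s*f+v*n),z] for v in V for s in S]);q=proj(d,p).astype(np.float32).reshape(len(V),-1,2)
    return cv2.remap(d["image"],q[...,0],q[...,1],cv2.INTER_LINEAR)[...,ch].astype(float)
E
python3 - <<'E'
from meas import *
import pickle
d,e=pickle.load(open("ap.pkl","rb"))
V=np.arange(-.03,.0301,.0005)
for s0 in(-.075,-.06,-.05,-.043):
    g=prof(d,[s0-.002,s0,s0+.002],V,.123).mean(1);th=(g.max()+np.median(g[:20]))/2
    j=np.nonzero(g>th)[0];print("bar s",s0,"edges mm",V[j[0]]*1e3,V[j[-1]]*1e3,"mid",(V[j[0]]+V[j[-1]])*500)
V=np.arange(-.036,.0361,.002)
for s0,z in((-.006,.13),(-.004,.128)):print("lip",list(zip((V*1e3).round().astype(int).tolist(),prof(d,[s0],V,z)[:,0].astype(int).tolist(),prof(d,[s0],V,z,0)[:,0].astype(int).tolist())))
S=np.arange(-.09,.004,.002);print("along",list(zip((S*1e3).round().astype(int).tolist(),prof(d,S,[0],.123)[0].astype(int).tolist())))
E
```

```text
bar s -0.075 edges mm -14.999999999999986 15.50000000000004 mid 0.250000000000028
bar s -0.06 edges mm -14.499999999999986 16.000000000000043 mid 0.7500000000000284
bar s -0.05 edges mm -15.499999999999986 16.000000000000043 mid 0.250000000000028
bar s -0.043 edges mm -15.499999999999986 15.00000000000004 mid -0.24999999999997247
lip [(-36, 217, 231), (-34, 219, 232), (-32, 219, 232), (-30, 207, 221), (-28, 191, 204), (-26, 180, 190), (-24, 179, 182), (-22, 194, 197), (-20, 211, 214), (-18, 215, 218), (-16, 211, 216), (-14, 217, 222), (-12, 221, 226), (-10, 222, 226), (-8, 222, 227), (-6, 222, 226), (-4, 222, 226), (-2, 222, 225), (0, 222, 226), (2, 221, 226), (4, 222, 225), (6, 222, 225), (8, 221, 226), (10, 220, 225), (12, 220, 224), (14, 218, 224), (16, 214, 221), (18, 203, 212), (20, 197, 204), (22, 209, 216), (24, 215, 223), (26, 216, 227), (28, 210, 225), (30, 210, 225), (32, 213, 228), (34, 211, 226), (36, 207, 223)]
lip [(-36, 209, 225), (-34, 210, 223), (-32, 197, 211), (-30, 190, 206), (-28, 177, 191), (-26, 161, 169), (-24, 167, 170), (-22, 191, 187), (-20, 207, 202), (-18
[... 302 characters left out ...]
0, 212, 212), (22, 222, 220), (24, 219, 220), (26, 198, 207), (28, 193, 207), (30, 198, 215), (32, 196, 211), (34, 188, 203), (36, 188, 205)]
along [(-90, 241), (-88, 241), (-86, 241), (-84, 241), (-82, 241), (-80, 241), (-78, 241), (-76, 241), (-74, 241), (-72, 241), (-70, 241), (-68, 241), (-66, 241), (-64, 241), (-62, 241), (-60, 241), (-58, 241), (-56, 241), (-54, 241), (-52, 241), (-50, 241), (-48, 241), (-46, 240), (-44, 240), (-42, 217), (-40, 173), (-38, 121), (-36, 87), (-34, 84), (-32, 82), (-30, 84), (-28, 117), (-26, 177), (-24, 211), (-22, 217), (-20, 218), (-18, 217), (-16, 217), (-14, 216), (-12, 217), (-10, 217), (-8, 220), (-6, 223), (-4, 221), (-2, 213), (0, 153), (2, 111)]
```

```bash
cat > gw.py <<'E'
import sys,subprocess,numpy as np
from meas import W,f,n
from cell import r
p=r.get_state()["position"];d=p[:2]-W
print("bar end s %.1f mm, v %.2f mm, bar z %.2f"%(1e3*(d@f)+130,1e3*d@n,1e3*p[2]+18.3))
# args: end s mm, v mm, barz mm
s,v,z=[float(a)*1e-3 for a in sys.argv[1:4]]
q=W+(s-.13)*f+v*n
subprocess.run(["python3","go.py",*map(str,(q[0],q[1],z-.0183,-30.37))])
E
python3 gw.py -16 -1 120
```

```text
t 6.43 pos [ 0.6443 -0.0904  0.1006] yaw -30.44 F [ 0.2  0.9 -1.1] M [ 0.04  0.06 -0.02] w 0.0284 tilt [ 2.e-03  6.e-04 -1.e+00]
travel [-0.0029 -0.0631 -0.0023] twist -0.0023
bar end s -41.3 mm, v -0.05 mm, bar z 118.89
```

Request:
jog_arm --pt "-0.003 -0.01 -0.002" --pt "-0.003 -0.03 -0.002" --pt "-0.003 -0.05 -0.002" --pt "-0.003 -0.06 -0.002" --pt "-0.003 -0.063 -0.002" --pt "-0.003 -0.063 -0.002" --pt "-0.003 -0.063 -0.002" --twist '[-0.002,-0.002,-0.002,-0.002,-0.002,-0.002,-0.002]' --hand '[-0.7,-0.7,-0.7,-0.7,-0.7,-0.7,-0.7]'

```text
time: 7.02
position: [0.6309, -0.1116, 0.1019]
orientation: [0.186, 0.682, -0.185, 0.683]
wrist_force: [0.8, 0.1, -1.4]
width: 0.0282
```

```bash
python3 gw.py 2 -1 120; python3 - <<'E'
from cell import r
from h import *
from meas import *
import pickle
d=r.snapshot("top");pickle.dump(d,open("ap2.pkl","wb"))
V=np.arange(-.03,.0301,.0005)
for s0 in(-.06,-.045,-.03,-.022):
    g=prof(d,[s0-.002,s0,s0+.002],V,.123,0).mean(1)
    print(s0,g[::3].astype(int).tolist())
# rectified in window frame: right=feed, up=+v
S=np.arange(-.07,.03,.00025);V=np.arange(.04,-.04,-.00025)
p=np.array([[*(W+s*f+v*n),.127] for v in V for s in S]);q=proj(d,p).astype(np.float32).reshape(len(V),-1,2)
cv2.imwrite("pics/ap2.png",cv2.resize(cv2.remap(d["image"],q[...,0],q[...,1],cv2.INTER_CUBIC)[...,::-1],None,fx=1.75,fy=1.75))
E
```

```text
t 7.02 pos [ 0.6309 -0.1116  0.1019] yaw -30.37 F [ 0.8  0.1 -1.4] M [-0.02 -0.04 -0.03] w 0.0282 tilt [ 2.2e-03  7.0e-04 -1.0e+00]
travel [ 0.0004 -0.0454 -0.0001] twist -0.0001
bar end s -16.2 mm, v -0.96 mm, bar z 120.19
-0.06 [155, 156, 158, 160, 161, 161, 160, 160, 165, 176, 194, 213, 224, 226, 226, 226, 227, 228, 229, 229, 228, 228, 227, 227, 226, 226, 225, 221, 213, 197, 176, 159, 151, 148, 147, 147, 147, 147, 147, 148, 147]
-0.045 [161, 159, 158, 157, 156, 156, 154, 153, 158, 167, 185, 206, 221, 225, 226, 226, 227, 228, 229, 229, 228, 228, 227, 227, 227, 227, 226, 224, 218, 205, 188, 170, 159, 153, 150, 148, 147, 146, 145, 145, 145]
-0.03 [158, 158, 158, 162, 159, 151, 148, 147, 159, 175, 192, 209, 221, 225, 225, 226, 227, 228, 228, 228, 228, 228, 227, 227, 227, 227, 226, 223, 217, 203, 185, 168, 164, 160, 153, 154, 154, 157, 154, 145, 144]
-0.022 [232, 231, 231, 230, 231, 230, 225, 218, 209, 203, 207, 216, 223, 225, 225, 226, 227, 228, 228, 228, 228, 228, 227, 227, 227, 226, 226, 227, 227, 228, 227, 227, 227, 228, 228, 228, 228, 227, 228, 228, 227]
```

View pics/ap2.png

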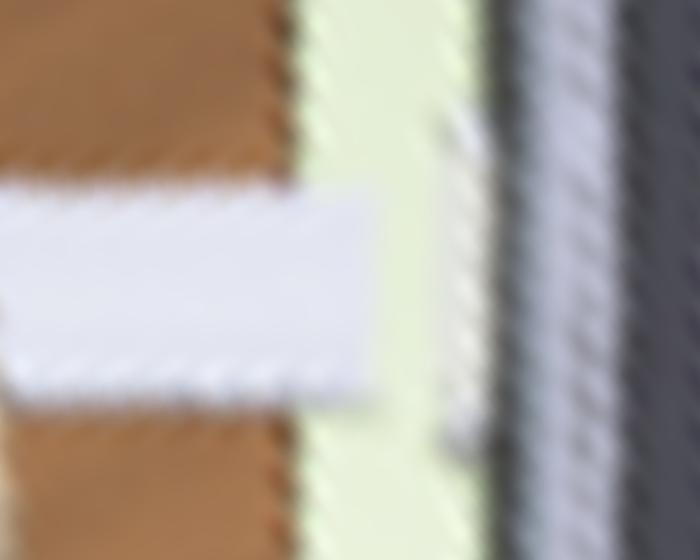

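Request:
jog_arm --pt "0 -0.006 0" --pt "0 -0.014 0" --pt "0 -0.022 0" --pt "0 -0.03 0" --pt "0 -0.038 0" --pt "0 -0.045 0" --pt "0 -0.048 0" --pt "0 -0.048 0" --twist '[0,0,0,0,0,0,0,0]' --hand '[-0.7,-0.7,-0.7,-0.7,-0.7,-0.7,-0.7,-0.7]'

```text
time: 7.73
position: [0.6212, -0.1285, 0.1019]
orientation: [0.186, 0.682, -0.185, 0.683]
wrist_force: [0.4, -1.5, -1.4]
width: 0.0286
```

```bash
python3 gw.py 20 -1 120
```

```text
t 7.73 pos [ 0.6212 -0.1285  0.1019] yaw -30.38 F [ 0.4 -1.5 -1.4] M [-0.18 -0.07  0.09] w 0.0286 tilt [ 2.4e-03  3.0e-04 -1.0e+00]
travel [ 0.0004 -0.0416 -0.0006] twist -0.0002
bar end s 3.3 mm, v -0.75 mm, bar z 120.20
```

Request:
jog_arm --pt "0 -0.006 0" --pt "0 -0.012 0" --pt "0 -0.018 0" --pt "0 -0.024 0" --pt "0 -0.03 0" --pt "0 -0.03 0" --twist '[0,0,0,0,0,0]' --hand '[-0.7,-0.7,-0.7,-0.7,-0.7,-0.7]'

```text
time: 8.23
position: [0.6149, -0.1394, 0.1019]
orientation: [0.186, 0.682, -0.185, 0.683]
wrist_force: [1.3, -1.2, -2.0]
width: 0.0285
```

```bash
python3 gw.py 35 -1 120
```

```text
t 8.23 pos [ 0.6149 -0.1394  0.1019] yaw -30.40 F [ 1.3 -1.2 -2. ] M [-0.14 -0.03  0.13] w 0.0285 tilt [ 0.0023  0.     -1.    ]
travel [ 0.0004 -0.0478 -0.0008] twist -0.0009
bar end s 15.9 mm, v -0.69 mm, bar z 120.20
```

Request:
jog_arm --pt "0 -0.006 0.001" --pt "0 -0.012 0.001" --pt "0 -0.018 0.001" --pt "0 -0.024 0.001" --pt "0 -0.03 0.001" --pt "0 -0.036 0.001" --pt "0 -0.042 0.001" --pt "0 -0.042 0.001" --twist '[0,0,0,0,0,0,0,0]' --hand '[-0.7,-0.7,-0.7,-0.7,-0.7,-0.7,-0.7,-0.7]'

```text
time: 8.9
position: [0.6065, -0.1545, 0.1019]
orientation: [0.186, 0.682, -0.185, 0.683]
wrist_force: [-0.3, 0.1, -1.5]
width: 0.0284
```

```bash
python3 gw.py 38 -0.4 120
```

```text
t 8.90 pos [ 0.6065 -0.1545  0.1019] yaw -30.42 F [-0.3  0.1 -1.5] M [ 0.01 -0.05 -0.  ] w 0.0284 tilt [ 0.0021 -0.     -1.    ]
travel [ 0.0004 -0.0121 -0.0003] twist -0.0017
bar end s 33.2 mm, v -0.29 mm, bar z 120.17
```

Request:
jog_arm --pt "0 -0.002 0" --pt "0 -0.004 0" --pt "0 -0.006 0" --pt "0 -0.008 0" --pt "0 -0.01 0" --twist '[0,0,0,0,0]' --hand '[-0.7,-0.7,-0.7,-0.7,-0.7]'

```text
time: 9.32
position: [0.6045, -0.158, 0.1018]
orientation: [0.186, 0.682, -0.185, 0.683]
wrist_force: [0.0, 0.0, -0.7]
width: 0.0281
```

Request:
jog_arm --pt "0 -0.002 0" --pt "0 -0.004 0" --pt "0 -0.006 0" --pt "0 -0.008 0" --twist '[0,0,0,0]' --hand '[-0.7,-0.7,-0.7,-0.7]'

```text
time: 9.65
position: [0.6028, -0.1608, 0.1019]
orientation: [0.186, 0.682, -0.185, 0.683]
wrist_force: [-0.4, -0.6, -2.3]
width: 0.0281
```

```bash
python3 gw.py 45 -0.4 120
```

```text
t 9.65 pos [ 0.6028 -0.1608  0.1019] yaw -30.41 F [-0.4 -0.6 -2.3] M [ 0.    0.04 -0.05] w 0.0281 tilt [ 0.0022 -0.     -1.    ]
travel [ 0.0004 -0.0113 -0.0003] twist -0.0015
bar end s 40.5 mm, v -0.28 mm, bar z 120.18
```

Request:
jog_arm --pt "0 -0.002 0" --pt "0 -0.004 0" --pt "0 -0.006 0" --pt "0 -0.008 0" --twist '[-0.001,-0.001,-0.001,-0.001]' --hand '[-0.7,-0.7,-0.7,-0.7]'

```text
time: 9.98
position: [0.6012, -0.1636, 0.1019]
orientation: [0.186, 0.682, -0.185, 0.683]
wrist_force: [0.5, -0.4, -2.3]
width: 0.0279
```

```bash
python3 gw.py 48 -0.4 120
```

```text
t 9.98 pos [ 0.6012 -0.1636  0.1019] yaw -30.39 F [ 0.5 -0.4 -2.3] M [ 0.01  0.   -0.03] w 0.0279 tilt [ 0.0023 -0.     -1.    ]
travel [ 0.0005 -0.0106 -0.0003] twist -0.0006
bar end s 43.7 mm, v -0.27 mm, bar z 120.19
```

Request:
jog_arm --pt "0 -0.002 0" --pt "0 -0.004 0" --pt "0 -0.006 0" --pt "0 -0.008 0" --twist '[0,0,0,0]' --hand '[-0.7,-0.7,-0.7,-0.7]'

```text
time: 10.32
position: [0.5995, -0.1665, 0.1018]
orientation: [0.186, 0.682, -0.185, 0.683]
wrist_force: [0.2, 0.6, -1.2]
width: 0.028
```

```bash
python3 gw.py 50 -0.4 120
```

```text
t 10.32 pos [ 0.5995 -0.1665  0.1018] yaw -30.39 F [ 0.2  0.6 -1.2] M [-0.01 -0.01 -0.01] w 0.0280 tilt [ 0.0022 -0.     -1.    ]
travel [ 0.0004 -0.0074 -0.0003] twist -0.0006
bar end s 47.1 mm, v -0.29 mm, bar z 120.15
```

Request:
jog_arm --pt "0 -0.002 0" --pt "0 -0.004 0" --pt "0 -0.006 0" --pt "0 -0.008 0" --twist '[0,0,0,0]' --hand '[-0.7,-0.7,-0.7,-0.7]'

```text
time: 10.65
position: [0.5979, -0.1693, 0.1019]
orientation: [0.186, 0.682, -0.185, 0.683]
wrist_force: [0.2, 0.1, -1.2]
width: 0.0286
```

```bash
python3 gw.py 54 -0.4 120
```

```text
t 10.65 pos [ 0.5979 -0.1693  0.1019] yaw -30.39 F [ 0.2  0.1 -1.2] M [-0.03  0.02  0.03] w 0.0286 tilt [ 0.0023 -0.     -1.    ]
travel [ 0.0005 -0.0092 -0.0003] twist -0.0007
bar end s 50.3 mm, v -0.26 mm, bar z 120.19
```

Request:
jog_arm --pt "0 -0.002 0" --pt "0 -0.004 0" --pt "0 -0.006 0" --pt "0 -0.008 0" --twist '[0,0,0,0]' --hand '[-0.7,-0.7,-0.7,-0.7]'

```text
time: 10.98
position: [0.5964, -0.1718, 0.1019]
orientation: [0.186, 0.682, -0.185, 0.683]
wrist_force: [3.0, 4.6, -1.2]
width: 0.0283
```

```bash
python3 gw.py 56 -0.4 120
```

```text
t 10.98 pos [ 0.5964 -0.1718  0.1019] yaw -30.39 F [ 3.   4.6 -1.2] M [ 0.74 -0.44  0.04] w 0.0283 tilt [ 2.7e-03  8.0e-04 -1.0e+00]
travel [ 0.0004 -0.007  -0.0002] twist -0.0008
bar end s 53.2 mm, v -0.31 mm, bar z 120.17
```

```bash
python3 - <<'E'
from cell import r
from h import *
d=r.snapshot("top");e=r.snapshot("side")
S=rect(d,.48,.70,-.34,-.12,.123,.00055)
cv2.imwrite("pics/end.png",np.hstack([cv2.resize(S,(400,400)),cv2.resize(e["image"][170:270,280:380,::-1],(400,400),interpolation=2)]))
E
python3 gw.py 56 -0.3 120
```

```text
t 11.08 pos [ 0.5964 -0.1717  0.1019] yaw -30.38 F [ 0.6  2.  -2.3] M [ 0.45 -0.27  0.03] w 0.0283 tilt [ 2.7e-03  6.0e-04 -1.0e+00]
travel [ 0.0005 -0.0071  0.    ] twist -0.0005
bar end s 53.2 mm, v -0.30 mm, bar z 120.21
```

View pics/end.png

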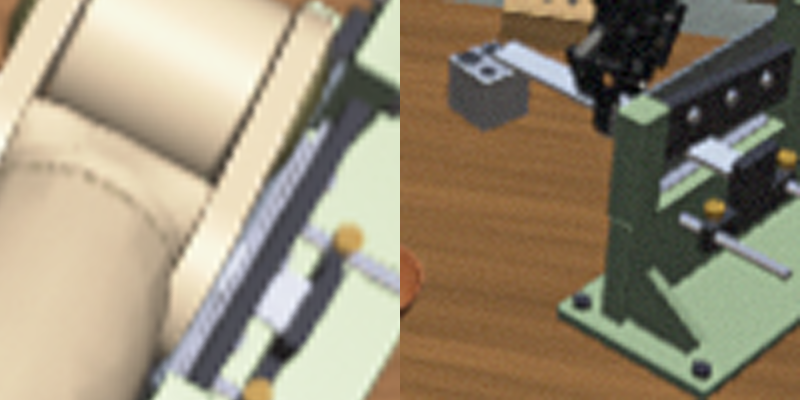

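Request:
jog_arm --pt "0 -0.001 0" --pt "0 -0.002 0" --pt "0 -0.002 0" --pt "0 -0.002 0" --pt "0 -0.002 0" --pt "0 -0.002 0" --twist '[0,0,0,0,0,0]' --hand '[-0.7,-0.7,-0.7,-0.7,-0.7,-0.7]'

```text
time: 11.58
position: [0.5963, -0.1717, 0.1019]
orientation: [0.186, 0.681, -0.184, 0.683]
wrist_force: [3.6, 4.9, -0.7]
width: 0.0283
```

```bash
python3 gw.py 56 -0.3 120
```

```text
t 11.58 pos [ 0.5963 -0.1717  0.1019] yaw -30.36 F [ 3.6  4.9 -0.7] M [ 0.77 -0.47  0.05] w 0.0283 tilt [ 0.0034  0.0015 -1.    ]
travel [ 0.0005 -0.0071  0.0002] twist 0.0002
bar end s 53.2 mm, v -0.39 mm, bar z 120.23
```

Contact with the stop is steady at about 6 N, and the bar is level and square, so I'm handing it in.

```bash
python3 -c "
from cell import r
print(r.close_job())"
```

```text
the job is handed in; nothing more can be done
None
```

I gripped the broader bar at its middle, lifted it off the bearers and fed it flat through the guard window until its end met the length stop. I handed the job in at about 11.6 s with the bar still gripped.

**Last checks:**
- **At the stop:** the bar's end is about 53 mm behind the guard's front face. It did not advance further under a small extra push. The contact force holds steady at about 6 N.
- **Level and square:** by the arm's readings the bar is at about 120.2 mm height. It is under 0.1° off square to the window direction I measured, and the tool's tilt is about 0.2°.
- **In the window:** it is about 0.4 mm off my estimated centre line. I felt only a light side touch of about 2 N on the way in, and it went away after a small correction.
- **Pictures:** the last side picture shows the bar through the window with its end at the stop plate.
- **Grip:** the grip is set to 70 N. The finger opening read 28.3 mm on the 30 mm bar, which I put down to pad give and sensor offset. It held steady to within about 0.7 mm throughout.

I did not take a last look at the narrower bar or the rest of the bench. None of the force readings suggested contact with anything but the bar, the window and the stop.

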